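Drain a washed baffle filter over the drip pan

TASK

Take the baffle grease filter (the panel with the parallel baffles and the folded handle) out of the draining rack: slide it straight up by its edge until it is clear of the rack, then turn it a quarter turn so that its handle end is uppermost, its drain-hole end lowest and its baffles run upright. Finish holding it still like that in the gripper, the lower end over the middle of the drip pan and at least 50 mm above the pan's rim, touching nothing else; do not put it down or let go. Leave the other panels, the pan and everything else where they are.

Things in the scene. Friction and masses are not known exactly. Their poses are not given: they have to be found in the camera images.
- filter: baffle grease filter: metal panel 250 x 180 x 20 mm, 0.45 kg, the tallest in the rack. Frame rails 24 mm wide; baffle bars inside run along its length, 4 mm recessed. A dark U-shaped handle lies flush beside the end that starts at the left (no grip); the other end rail has drain holes. Origin at its centre; x along the length to the handle end, y across the thickness, z up at the start
- filter_handle_end (a point): middle of the filter's handle end, 125 mm from its centre
- filter_drain_end (a point): middle of the filter's drain end (the end with the holes), 125 mm from its centre on the other side
- rack: fixed wire draining rack, origin on the bench under its middle. Three upright slots along its y, 75 mm apart in its x, each 24 mm wide between two wire hoops 156 mm long, tops 110 mm above the bench. One panel stands in each slot (in any order) on the bed 17 mm above the bench, long edge down, its x along the rack's y, ends sticking out past the hoops
- drip_pan: shallow rectangular steel drip pan, 325 mm (its x) by 176 mm (its y), rim 40 mm above the bench, loose, standing left of the rack; origin centre of its underside
- baking_tray: bystander in the rack: plain steel tray with a smooth sheet and 20 mm rim, 230 mm long, 160 mm high, 20 mm thick; origin at its centre
- mesh_filter: bystander in the rack: framed panel with square wire mesh, no baffles and no handle, 230 mm long, 160 mm high, 20 mm thick; origin at its centre
- spray_bottle: bystander: white trigger spray bottle, 72 mm across and 200 mm tall, standing near the back of the bench; origin centre of its underside
- scrub_brush: bystander: wooden block scrubbing brush, 150 x 50 x 45 mm, lying bristles down on the bench between the robot and the drip pan; origin under its middle
- tub: bystander: squat jar, 90 mm across and 110 mm tall, standing near the back of the bench; origin centre of its underside
- ladle: bystander: steel serving spoon, 280 mm long, lying on the bench left of the drip pan; origin under its middle

How it is judged:
On the way:
1. the filter is lifted straight up (its length still level within about 25 degrees) until its lower edge is above the rack's hoops (z of filter in the frame of rack above 0.203 m and angle between filter's own x axis and vertical between 1.13 and 2.01 rad), for 0.1 s.
At the end, for the whole second after the job is handed in: Gripper holds the filter still: handle end up, long axis within 17 degrees of vertical; middle of its drain end at least 85 mm above the bench (45 mm above the rim) and within 70 mm sideways of the pan's centre; rack, pan, other panels, bottle and jar do not touch it (angle between filter's own x axis and vertical below 0.3 rad and height (world z) of filter_drain_end above 0.085 m and horizontal distance between filter_drain_end and drip_pan below 0.07 m and contact force between filter and the fingers above 1 N and contact force between filter and rack below 0.3 N and contact force between filter and drip_pan below 0.3 N and contact force between filter and baking_tray below 0.3 N and contact force between filter and mesh_filter below 0.3 N and contact force between filter and spray_bottle below 0.3 N and contact force between filter and tub below 0.3 N and linear speed of filter below 0.03 m/s and angular speed of filter below 0.2 rad/s); the arm keeps its last pose, push and grip.
It fails at once if another panel is dragged along, or knocked out of its place in the rack (distance of any of baking_tray, mesh_filter from where it was at the start of the episode above 0.04 m).
It fails at once if the drip pan is pushed away (distance of drip_pan from where it was at the start of the episode above 0.04 m).
It fails at once if another thing on the bench is disturbed (distance of any of spray_bottle, scrub_brush, tub, ladle from where it was at the start of the episode above 0.05 m).
It also fails if it takes over 42 s, if anything falls off the work surface, if the arm or the gripper's body presses on something with over 40 N, if the wrist force passes 120 N, or if a joint passes its speed limit or range.

ROBOT

A 6-joint arm with a two-finger parallel gripper is mounted at the origin on the work surface. World frame = base frame: x ahead of the robot, y to its left, z up, the work surface at z = 0. Lengths are in m, angles in rad, forces in N, time in s.
With the tool pointing down it reaches from about 0.3 to 0.875 m from the base axis. Payload 6.4 kg.
Tool frame: the origin (TCP) lies at the centre of the arm's flange, where the gripper is bolted on; the fingertips stand 173 mm ahead of it and the grasp point (between the pads) lies 155 mm ahead of it; z points along the fingers, x is the direction in which the jaws open and shut, and the axes are right-handed (so a half turn about z gives the same grasp; the last joint's range is limited). The gripper opens to 85 mm and grips with 20 to 120 N. Pads are 22 mm wide; open, the fingers measure 114 mm over their backs; the gripper's body (76 mm by 85 mm) begins 54 mm behind the grasp point. The pads swing forward as they close: fully open they stand 13 mm farther back than shut.
Start: joints at [-1.534, 0.181, 1.607, -0, 1.354, -0.206], TCP at [0.138, -0.558, 0.405] pointing down, gripper open.
Joint ranges: [-2.99, 2.99], [-0.89, 2.07], [0.3, 2.58], [-1.14, 4.28], [0, 2.63], [-3.12, 3.12]. Speed limits (rad/s): [2.57, 2.57, 3.01, 3.14, 3.14, 3.14].

INTERFACE

Orientations are given as a unit quaternion [w, x, y, z].
In Python, from bench import ctrl gives the robot as it stands. The module is installed in compiled form; this text tells all that it offers.
- The arm moves only by the tool move_arm, never from a script. Its argument "moves" is a list of rows, each an object of numbers: "gripper": the opening in per cent of the stroke, from 0 (shut) to 100 (fully open); "x", "y", "z": the shift along the tool's x, y, z in cm; "roll": the turn about the tool's z in degrees. In form: [{"gripper": .., "x": .., "y": .., "z": .., "roll": ..}, ...]. A call has 1 to 5 rows; each row shifts and turns the commanded pose from where the row before left it, along the tool's axes as they then stand; what a row does not reach is not made up. A row lasts 1/8 s, in which the tool goes at most 62.5 mm and 10.7 degrees, less where a joint would pass 70% of its speed; a pose out of reach is approached as far as the arm can. A call is refused whole if a number of a shift passes 6.25 or a number of a turn 10.7, either way. A call with a gripper value outside its range is refused whole. The fingers move at their own pace and stop on an object; the grip force is fixed at half the most. Time passes only in rows, so rows that do not move let the fingers close. It gives the time, the measured TCP pose, the force and the opening at its end, in the units of the state.
- ctrl.get_obs(): the state, without advancing time (a new reading comes with each control period).
- ctrl.camera(name): name is "scene" or "side" or "wrist"; returns a dict with "img" (420x560x3 uint8, red, green, blue), "fx", "fy", "cx", "cy" (pixels), "world_from_camera" (4x4, takes a point from camera to world coordinates); the wrist camera has in their place "tool_from_camera" (4x4, takes a point from camera to tool coordinates, whose origin is the TCP and whose axes are the tool frame's). Camera axes: x right, y up, looking along -z (the intrinsics and any distortion apply to the point x, -y, -z); pixel columns grow to the right and rows downward; lengths in m; the calibration is good to about 2 mm. A picture is of the moment at which its call begins: read the wrist's pose just before it. There is no depth.
- ctrl.hand_in(): hands the job in, once; it reports no verdict.
The state is a dict: "time_s": time; "q": joint angles; "dq": joint speeds; "joint_efforts": joint torques, N m; "eef_pos": TCP position; "eef_rot": TCP orientation; "wrist_force": force on the tool from outside, world axes, zero at the start; "torque": the same for the moment, N m; "opening": opening from 0.0 (shut) to 1.0 (fully open).
Only numpy, scipy, OpenCV 4.12 (cv2) and the standard library are available. Lean on these libraries where they do the work, as an engineer would, in place of code of your own. Each camera call takes 0.05 s, during which the arm holds its last target. There are 200 camera calls.

## Working session

There is one attempt and no reset: what is moved stays moved. The work goes in short steps, Python scripts to look and compute and a tool call to move; the robot and the scene stay as the last step left them, time stands still between calls to the robot, and variables do not carry over. Pictures are saved under pics/ and viewed, about 8 in all and at most 12, crops included, and the job is handed in when it is done.

Besides the shell and the picture viewer there is one more tool, called after "Call:" by a JSON object that holds its "api" and its "payload", one argument or row to a line. move_arm: Moves the arm, as the interface text tells. Its arguments: {"type":"object","properties":{"moves":{"type":"array","items":{"type":"object","properties":{"gripper":{"type":"number"},"x":{"type":"number"},"y":{"type":"number"},"z":{"type":"number"},"roll":{"type":"number"}}}}},"required":["moves"]}

```bash
mkdir -p pics
cat > h.py <<'E'
import numpy as np, cv2
from bench import ctrl
def save(n,f):
    c=ctrl.camera(n); cv2.imwrite('pics/'+f,c['img'][:,:,::-1]); np.savez('pics/'+f+'.npz',**{k:v for k,v in c.items()}); return c
def ray(c,u,v,T=None):
    T=np.array(c['world_from_camera']) if T is None else T
    d=np.array([(u-c['cx'])/c['fx'],-(v-c['cy'])/c['fy'],-1.]); return T[:3,3],T[:3,:3]@d
def onz(c,u,v,z,T=None):
    o,d=ray(c,u,v,T); return o+d*(z-o[2])/d[2]
def proj(c,p,T=None):
    T=np.array(c['world_from_camera']) if T is None else T
    q=np.linalg.inv(T)@np.append(p,1); return c['cx']+c['fx']*q[0]/-q[2], c['cy']-c['fy']*q[1]/-q[2]
E
python3 - <<'E'
from h import *
for n in('scene','side'):
    c=save(n,n+'0.png'); print(n,c.keys(),c['fx'],c['cx'],c['cy'],np.round(c['world_from_camera'],3).tolist())
o=ctrl.get_obs(); print(o)
E
```

```text
scene dict_keys(['img', 'fx', 'fy', 'cx', 'cy', 'world_from_camera']) 390.4367083848796 271.67169378002484 212.97525180911643 [[0.129, -0.785, 0.605, 1.181], [0.992, 0.108, -0.07, -0.008], [-0.01, 0.609, 0.793, 0.896], [0.0, 0.0, 0.0, 1.0]]
side dict_keys(['img', 'fx', 'fy', 'cx', 'cy', 'world_from_camera']) 462.6882570255237 280.2668116539133 208.41828429882307 [[-0.953, 0.144, -0.267, 0.245], [-0.303, -0.461, 0.834, 1.078], [-0.003, 0.876, 0.483, 0.71], [0.0, 0.0, 0.0, 1.0]]
{'time_s': 0.1, 'q': array([-1.53429952e+00,  1.81462116e-01,  1.60790425e+00, -6.72379137e-06,
        1.35377648e+00, -2.06315776e-01]), 'dq': array([-4.82530931e-05, -2.58621224e-03, -2.13396419e-03, -1.13159099e-03,
       -5.89580537e-05,  1.31178879e-03]), 'joint_efforts': array([ 1.70659314e-04, -4.45874405e+01, -3.52237523e+01, -3.45690287e-04,
        4.17349322e-03, -2.60386955e-06]), 'eef_pos': array([ 0.13824825, -0.55790248,  0.40387844]), 'eef_rot': array([-5.90467233e-04,  7.87538671e-01, -6.16264749e-01, -5.02130622e-04]), 'wrist_force': array([-0.01948995,  0.76832727, -0.71801811]), 'torque': array([ 0.01577023, -0.04426388,  0.0031929 ]), 'opening': 1.003375998563334}
```

View pics/scene0.png

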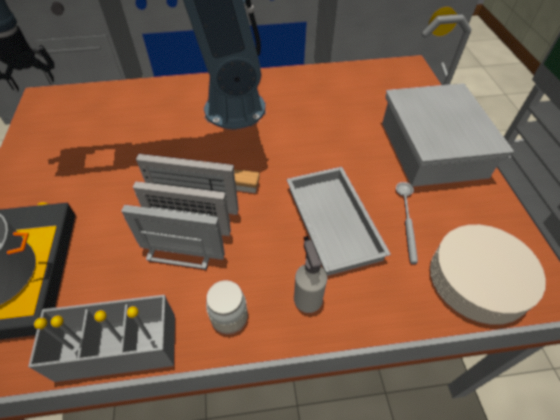

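View pics/side0.png

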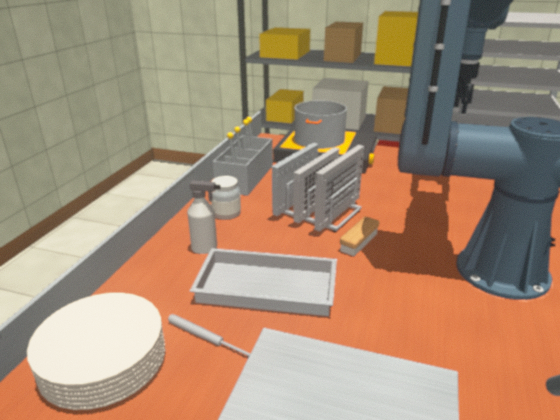

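Run:
```python
import cv2,numpy as np
a=cv2.imread('pics/scene0.png')[140:280,110:270]; b=cv2.imread('pics/side0.png')[130:260,255:390]
a=cv2.resize(a,None,fx=2.5,fy=2.5,interpolation=3); b=cv2.resize(b,None,fx=2.96,fy=2.69,interpolation=3)
cv2.imwrite('pics/crop1.png',np.hstack([a[:349],b[:349]]))
```

```text
(no output)
```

View pics/crop1.png

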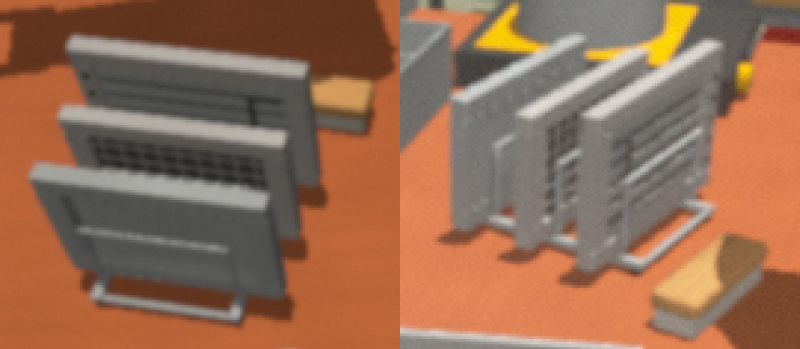

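Run:
```python
from h import *
L=lambda f:dict(np.load(f'pics/{f}.png.npz'))
s=L('scene0'); d=L('side0')
f=lambda u,v:(110+u/2.5,140+v/2.5)
g=lambda u,v:(255+(u-400)/2.96,130+v/2.69)
for n,(u,v) in dict(bl=(68,38),br=(309,63),fl=(70,52),fr=(304,77)).items(): print(n,onz(s,*f(u,v),.197).round(3))
for n,(u,v) in dict(near_l=(581,112),near_r=(603,122),far_l=(703,42),far_r=(722,45)).items(): print('side',n,onz(d,*g(u,v),.197).round(3))
for n,(u,v) in dict(mesh_l=(59,106),mesh_r=(287,132),tray_l=(33,165),tray_r=(270,195)).items(): print(n,onz(s,*f(u,v),.177).round(3))
P=[onz(s,*p,.04) for p in((289,180),(342,170),(386,251),(331,272))]; print('pan',np.round(P,3).tolist(),np.mean(P,0).round(3))
P=[onz(d,*p,.04) for p in((213,252),(337,257),(331,312),(195,303))]; print('pan side(last two low?)',np.round(P,3).tolist())
import scipy.spatial.transform as t
o=ctrl.get_obs(); w,x,y,z=o['eef_rot']; print(t.Rotation.from_quat([x,y,z,w]).as_matrix().round(3).tolist())
c=ctrl.camera('wrist'); print(np.round(c['tool_from_camera'],3).tolist(),c['fx'])
```

```text
bl [ 0.415 -0.263  0.197]
br [ 0.485 -0.021  0.197]
fl [ 0.436 -0.26   0.197]
fr [ 0.504 -0.027  0.197]
side near_l [ 0.498 -0.032  0.197]
side near_r [ 0.474 -0.015  0.197]
side far_l [ 0.424 -0.256  0.197]
side far_r [ 0.404 -0.253  0.197]
mesh_l [ 0.49  -0.272  0.177]
mesh_r [ 0.556 -0.049  0.177]
tray_l [ 0.564 -0.29   0.177]
tray_r [ 0.63  -0.069  0.177]
pan [[0.413, 0.134, 0.04], [0.395, 0.299, 0.04], [0.69, 0.342, 0.04], [0.73, 0.189, 0.04]] [0.557 0.241 0.04 ]
pan side(last two low?) [[0.709, 0.192, 0.04], [0.401, 0.119, 0.04], [0.373, 0.324, 0.04], [0.663, 0.385, 0.04]]
[[0.24, -0.971, -0.0], [-0.971, -0.24, 0.002], [-0.002, -0.0, -1.0]]
[[1.0, 0.001, 0.0, 0.001], [0.001, -0.949, -0.314, -0.079], [-0.0, 0.314, -0.949, 0.031], [0.0, 0.0, 0.0, 1.0]] 359.3029822059428
```

Call:
{"api": "move_arm", "payload": {
  "moves": [
    {"roll": -9.9, "z": -0.8},
    {"roll": -9.9, "z": -0.8},
    {"roll": -9.9, "z": -0.8},
    {"roll": -9.9, "z": -0.8},
    {"roll": -9.9, "z": -0.8}
  ]
}}

```text
validation failed for argument at $.mo...
```

Call:
{"api": "move_arm", "payload": {
  "moves": [
    {"roll": -9.9},
    {"x": 1.5, "y": -4.9},
    {"x": 1.5, "y": -5.0},
    {"x": 1.5, "y": -5.0},
    {"x": 1.5, "y": -5.0}
  ]
}}

```text
validation failed for argument at $.mo...
```

Call:
{"api": "move_arm", "payload": {
  "moves": [
    {"x": 1.5, "y": -5.0},
    {"x": 1.5, "y": -5.0},
    {"x": 1.5, "y": -5.0},
    {"x": 1.5, "y": -5.0},
    {"x": 1.5, "y": -5.0}
  ]
}}

```text
validation failed for argument at $.mo...
```

Call:
{"api": "move_arm", "payload": {
  "moves": [
    {"x": 1.5, "y": -5.0},
    {"x": 1.5, "y": -5.0},
    {"x": 1.5, "y": -5.0},
    {},
    {}
  ]
}}

```text
validation failed for argument at $.mo...
```

Run:
```python
from h import *
o=ctrl.get_obs(); print(o['time_s'],o['eef_pos'],o['eef_rot'],o['q'])
c=save('wrist','w1.png')
a=np.array(c['img'][:,:,::-1]); cv2.imwrite('pics/w1.png',a)
np.savez('pics/w1pose.npz',p=o['eef_pos'],r=o['eef_rot'])
```

```text
0.15 [ 0.13823401 -0.55794786  0.40399014] [-5.34742348e-04  7.87519296e-01 -6.16289614e-01 -4.28656923e-04] [-1.53433823e+00  1.81395280e-01  1.60775103e+00  3.47446246e-05
  1.35381661e+00 -2.06300395e-01]
```

View pics/w1.png

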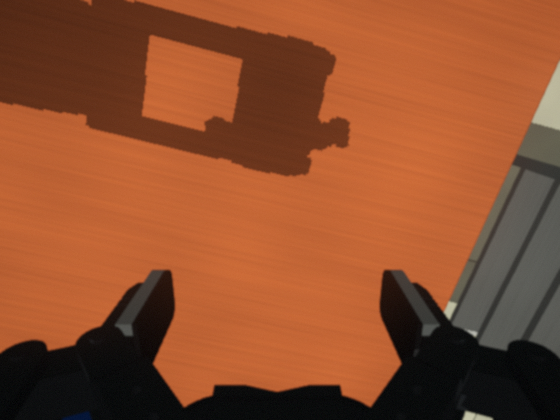

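Call:
{"api": "move_arm", "payload": {
  "moves": [
    {"gripper": 100, "x": 0, "y": 0, "z": -0.8, "roll": -9.9},
    {"gripper": 100, "x": 0, "y": 0, "z": -0.8, "roll": -9.9},
    {"gripper": 100, "x": 0, "y": 0, "z": -0.8, "roll": -9.9},
    {"gripper": 100, "x": 0, "y": 0, "z": -0.8, "roll": -9.9},
    {"gripper": 100, "x": 0, "y": 0, "z": -0.8, "roll": -9.9}
  ]
}}

```text
time_s: 0.82
eef_pos: [0.1382, -0.5581, 0.4447]
eef_rot: [-0.0, 0.974, -0.227, -0.0]
wrist_force: [0.7, -0.2, 0.1]
opening: 0.999
```

Call:
{"api": "move_arm", "payload": {
  "moves": [
    {"gripper": 100, "x": 0, "y": 0, "z": 0, "roll": -9.9},
    {"gripper": 100, "x": 1.5, "y": -5, "z": 0, "roll": 0},
    {"gripper": 100, "x": 1.5, "y": -5, "z": 0, "roll": 0},
    {"gripper": 100, "x": 1.5, "y": -5, "z": 0, "roll": 0},
    {"gripper": 100, "x": 1.5, "y": -5, "z": 0, "roll": 0}
  ]
}}

```text
time_s: 1.45
eef_pos: [0.2538, -0.3823, 0.4445]
eef_rot: [-0.0, 0.989, -0.145, 0.0]
wrist_force: [0.3, -0.0, -0.3]
opening: 1.003
```

Call:
{"api": "move_arm", "payload": {
  "moves": [
    {"gripper": 100, "x": 1.5, "y": -5, "z": 0, "roll": 0},
    {"gripper": 100, "x": 1.5, "y": -5, "z": 0, "roll": 0},
    {"gripper": 100, "x": 1.5, "y": -5, "z": 0, "roll": 0},
    {"gripper": 100, "x": 1.5, "y": -5, "z": 0, "roll": 0},
    {"gripper": 100, "x": 1.5, "y": -5, "z": 0, "roll": 0}
  ]
}}

```text
time_s: 2.08
eef_pos: [0.3974, -0.1642, 0.4448]
eef_rot: [0.0, 0.989, -0.145, 0.0]
wrist_force: [0.5, -0.7, 0.4]
opening: 1.003
```

Call:
{"api": "move_arm", "payload": {
  "moves": [
    {"gripper": 100, "x": 1.5, "y": -5, "z": 0, "roll": 0},
    {"gripper": 100, "x": 1.5, "y": -5, "z": 0, "roll": 0},
    {"gripper": 100, "x": 1.5, "y": -5, "z": 0, "roll": 0},
    {"gripper": 100, "x": 0, "y": 0, "z": 0, "roll": 0},
    {"gripper": 100, "x": 0, "y": 0, "z": 0, "roll": 0}
  ]
}}

```text
time_s: 2.7
eef_pos: [0.4828, -0.035, 0.4444]
eef_rot: [0.0, 0.989, -0.145, -0.0]
wrist_force: [-0.0, 0.4, 1.0]
opening: 0.997
```

Run:
```python
from h import *
o=ctrl.get_obs(); print(o['time_s'],o['eef_pos'],o['eef_rot'],o['q'])
c=save('wrist','w2.png')
np.savez('pics/w2pose.npz',p=o['eef_pos'],r=o['eef_rot'])
```

```text
2.7 [ 0.48283536 -0.03499744  0.44439274] [ 1.38047108e-04  9.89482248e-01 -1.44653692e-01 -4.13648300e-04] [-3.18033166e-01 -6.03653606e-02  1.78012006e+00 -4.18873634e-04
  1.42260545e+00 -2.76451828e-02]
```

View pics/w2.png

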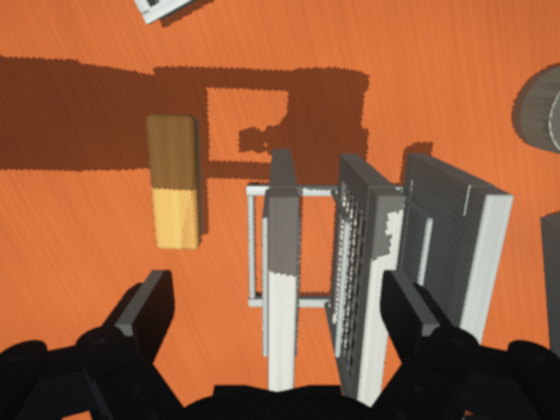

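```bash
cat >> h.py <<'E'
from scipy.spatial.transform import Rotation as R
def Tw(f):
    c=dict(np.load(f'pics/{f}.png.npz')); o=np.load(f'pics/{f}pose.npz'); w,x,y,z=o['r']
    T=np.eye(4);T[:3,:3]=R.from_quat([x,y,z,w]).as_matrix();T[:3,3]=o['p']; return c,T,T@c['tool_from_camera']
E
python3 - <<'E'
from h import *
c,Tt,T=Tw('w2')
a=c['img'].astype(int)
for r in(188,210,240,290,330,370):
    g=a[r,255:310].mean(1); print(r,' '.join(map(str,g.astype(int))))
for u,v in((270,187),(299,187),(284.5,187),(282.5,330),(281,385)):
    p=onz(c,u,v,.197,T); print(u,v,p.round(4),(Tt[:3,:3].T@(p-Tt[:3,3])).round(4))
E
```

```text
188 234 234 233 234 233 234 233 232 232 232 224 207 187 151 112 90 84 82 82 84 83 82 83 83 82 83 83 83 83 82 82 83 82 82 84 83 84 86 86 86 88 95 101 106 108 106 113 129 147 173 178 155 139 132 122
210 106 125 137 141 138 137 131 117 97 86 81 80 81 88 100 110 115 113 113 111 110 110 109 113 112 111 113 111 112 111 111 110 113 114 113 113 115 114 112 113 113 112 103 92 81 78 84 109 127 136 138 137 139 136 136
240 117 130 139 141 142 139 142 162 187 200 199 179 146 115 105 112 115 116 115 113 111 113 114 113 114 113 113 114 116 113 116 113 114 116 116 116 116 115 115 115 115 109 101 102 104 96 105 127 139 142 141 141 139 140 138
290 117 110 123 133 133 132 141 160 181 195 196 180 157 164 194 219 228 227 226 224 223 223 224 222 221 221 222 223 223 223 224 224 224 225 223 224 223 223 221 210 183 141 108 94 101 116 127 128 132 138 137 131 129 134 135
330 138 139 138 138 138 138 152 169 184 195 196 180 157 168 199 223 227 229 227 226 225 223 223 221 219 220 222 222 224 224 224 225 224 224 223 222 223 218 204 178 138 109 113 128 136 138 137 138 139 137 137 134 134 134 135
370 132 131 132 133 132 132 133 132 131 130 129 130 136 167 202 222 227 226 226 225 224 223 219 216 215 217 218 220 222 223 224 223 223 222 220 218 209 190 165 143 132 131 134 135 135 134 133 133 134 132 133 135 135 137 138
270 187 [ 0.4825 -0.0172  0.197 ] [-0.0052 -0.017   0.2474]
299 187 [ 0.4999 -0.0224  0.197 ] [ 0.0129 -0.017   0.2474]
284.5 187 [ 0.4912 -0.0198  0.197 ] [ 0.0039 -0.017   0.2474]
282.5 330 [ 0.4598 -0.122   0.197 ] [0.003  0.0898 0.2474]
281 385 [ 0.4446 -0.1697  0.197 ] [0.0021 0.1399 0.2474]
```

Run:
```python
from h import *
c,Tt,T=Tw('w2'); a=c['img'].astype(int)
print(a[180:205,278:290].mean((1,2)).astype(int))
for u,v in((283.3,210),(282,290),(281,330),(280.3,370)):
    p=onz(c,u,v,.197,T); print(u,v,p.round(4),(Tt[:3,:3].T@(p-Tt[:3,3])).round(4))
```

```text
[ 79  79  78  78  79  81  86  86  83  79  79  80  81  82  82  84  91 101
 107 110 110 111 111 111 111]
283.3 210 [ 0.4862 -0.0343  0.197 ] [ 0.0032 -0.0018  0.2474]
282 290 [ 0.4688 -0.0902  0.197 ] [0.0026 0.0568 0.2474]
281 330 [ 0.4588 -0.1217  0.197 ] [0.002  0.0898 0.2474]
280.3 370 [ 0.4481 -0.1559  0.197 ] [0.0015 0.1257 0.2474]
```

Call:
{"api": "move_arm", "payload": {
  "moves": [
    {"gripper": 60, "x": 0.3, "y": 0.3, "z": 2.5, "roll": 0.8},
    {"gripper": 60, "x": 0, "y": 0, "z": 3, "roll": 0},
    {"gripper": 60, "x": 0, "y": 0, "z": 3, "roll": 0},
    {"gripper": 60, "x": 0, "y": 0, "z": 3, "roll": 0},
    {"gripper": 60, "x": 0, "y": 0, "z": 2, "roll": 0}
  ]
}}

```text
time_s: 3.38
eef_pos: [0.4841, -0.0402, 0.3084]
eef_rot: [-0.0, 0.988, -0.153, -0.001]
wrist_force: [-0.0, -0.1, 0.1]
opening: 0.6
```

Call:
{"api": "move_arm", "payload": {
  "moves": [
    {"gripper": 40, "x": 0, "y": 0, "z": 0, "roll": 0},
    {"gripper": 0, "x": 0, "y": 0, "z": 0, "roll": 0},
    {"gripper": 0, "x": 0, "y": 0, "z": 0, "roll": 0},
    {"gripper": 0, "x": 0, "y": 0, "z": 0, "roll": 0},
    {"gripper": 0, "x": 0, "y": 0, "z": 0, "roll": 0}
  ]
}}

```text
time_s: 4.0
eef_pos: [0.4853, -0.039, 0.3105]
eef_rot: [0.0, 0.988, -0.152, 0.001]
wrist_force: [-0.8, -1.7, 2.7]
opening: 0.229
```

Call:
{"api": "move_arm", "payload": {
  "moves": [
    {"gripper": 0, "x": 0, "y": 0, "z": -1.0, "roll": 0},
    {"gripper": 0, "x": 0, "y": 0, "z": -2.5, "roll": 0},
    {"gripper": 0, "x": 0, "y": 0, "z": -3, "roll": 0},
    {"gripper": 0, "x": 0, "y": 0, "z": -3, "roll": 0},
    {"gripper": 0, "x": 0, "y": 0, "z": -2.5, "roll": 0}
  ]
}}

```text
time_s: 4.62
eef_pos: [0.4848, -0.0384, 0.4309]
eef_rot: [-0.001, 0.988, -0.152, -0.0]
wrist_force: [0.5, 0.8, -4.9]
opening: 0.224
```

Run:
```python
from h import *
o=ctrl.get_obs(); print(o['time_s'],o['eef_pos'],o['wrist_force'],o['torque'],o['opening'])
a=save('side','s2.png')['img'][60:260,220:420]; b=save('scene','c2.png')['img'][60:260,90:290]
cv2.imwrite('pics/v2.png',cv2.resize(np.hstack([a,b])[:,:,::-1],None,fx=2,fy=2,interpolation=2))
```

```text
4.625 [ 0.48476111 -0.038385    0.43085869] [ 0.47367213  0.83682921 -4.91144705] [ 0.47341093 -0.15124879 -0.00579533] 0.22419277802996837
```

View pics/v2.png

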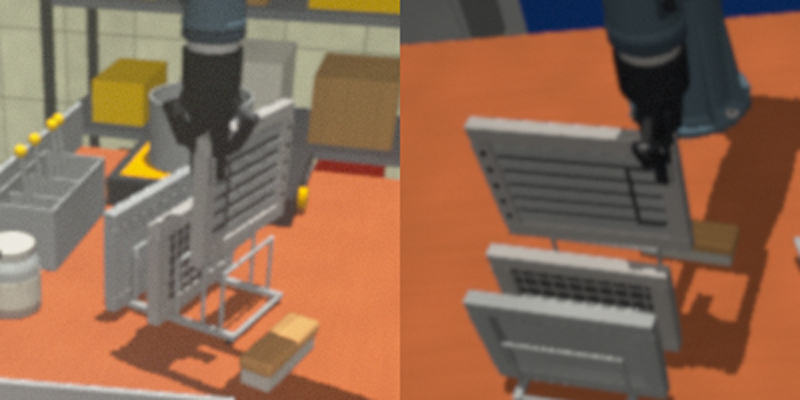

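```bash
python3 - <<'E'
from h import *
c,Tt,T=Tw('w2'); a=c['img'].astype(int)
print(a[205:245,263:267].mean((1,2)).astype(int)); print(a[340:365,263:267].mean((1,2)).astype(int))
d=np.array([.288,.958]); 
Rn=R.from_quat([.988,-.152,0,0]).as_matrix(); print(Rn.round(4).tolist())
G=np.array([.4848,-.0384,0])
for u,v in((264.7,220),(264.7,280),(265,355)):
    p=onz(c,u,v,.109,T); print(p.round(4),'tool now',(Rn.T@(p-G)).round(4)[:2])
E
python3 - <<'E'
import cv2
a=cv2.imread('pics/w2.png')[140:370,230:350]
cv2.imwrite('pics/w2c.png',cv2.resize(a,None,fx=2.5,fy=2.5,interpolation=2))
E
```

```text
[ 92  91  89  88  87  86  85  84  84  83  84  94 123 159 185 193 193 192
 192 191 191 191 191 192 192 191 191 192 191 189 186 187 190 190 191 191
 191 190 190 189]
[185 185 185 186 185 185 185 183 180 180 184 185 184 184 183 180 163 144
 135 133 133 133 133 133 132]
[[0.9538, -0.3006, 0.0], [-0.3006, -0.9538, -0.0], [0.0, 0.0, -1.0]]
[ 0.4598 -0.0691  0.109 ] tool now [-0.0146  0.0368]
[ 0.4414 -0.1282  0.109 ] tool now [-0.0144  0.0986]
[ 0.4154 -0.2127  0.109 ] tool now [-0.0138  0.1871]
```

View pics/w2c.png

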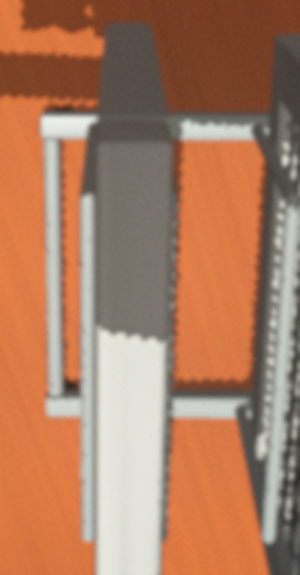

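Call:
{"api": "move_arm", "payload": {
  "moves": [
    {"gripper": 0, "x": 0, "y": -2, "z": 0, "roll": 0},
    {"gripper": 0, "x": 0, "y": -4, "z": 0, "roll": 0},
    {"gripper": 0, "x": 0, "y": -4, "z": 0, "roll": 0},
    {"gripper": 0, "x": 0, "y": -4, "z": 0, "roll": 0},
    {"gripper": 0, "x": 0, "y": -4, "z": 0, "roll": 0}
  ]
}}

```text
time_s: 5.35
eef_pos: [0.5389, 0.1343, 0.4279]
eef_rot: [-0.0, 0.988, -0.152, -0.001]
wrist_force: [1.2, -0.6, -3.9]
opening: 0.226
```

Call:
{"api": "move_arm", "payload": {
  "moves": [
    {"gripper": 0, "x": 0, "y": -2.6, "z": 0, "roll": 0},
    {"gripper": 0, "x": -0.7, "y": -1, "z": 0, "roll": 0},
    {"gripper": 0, "x": -0.75, "y": 0, "z": 1.3, "roll": 0},
    {"gripper": 0, "x": 0, "y": 0, "z": 2, "roll": 0},
    {"gripper": 0, "x": 0, "y": 0, "z": 1, "roll": 0}
  ]
}}

```text
time_s: 5.98
eef_pos: [0.5349, 0.1707, 0.3844]
eef_rot: [0.001, 0.988, -0.152, -0.002]
wrist_force: [0.2, 0.2, -3.8]
opening: 0.226
```

Run:
```python
from h import *
o=ctrl.get_obs(); print(o['time_s'],o['eef_pos'],o['wrist_force'],o['torque'],o['opening'])
a=save('side','s3.png')['img'][60:260,220:420]; b=save('scene','c3.png')['img'][60:260,120:320]
cv2.imwrite('pics/v3.png',cv2.resize(np.hstack([a,b])[:,:,::-1],None,fx=2,fy=2,interpolation=2))
```

```text
5.975 [0.53488303 0.1707067  0.38437389] [ 0.19845143  0.21852165 -3.84138315] [ 0.37834721 -0.05831389  0.00916915] 0.22624841945179522
```

View pics/v3.png

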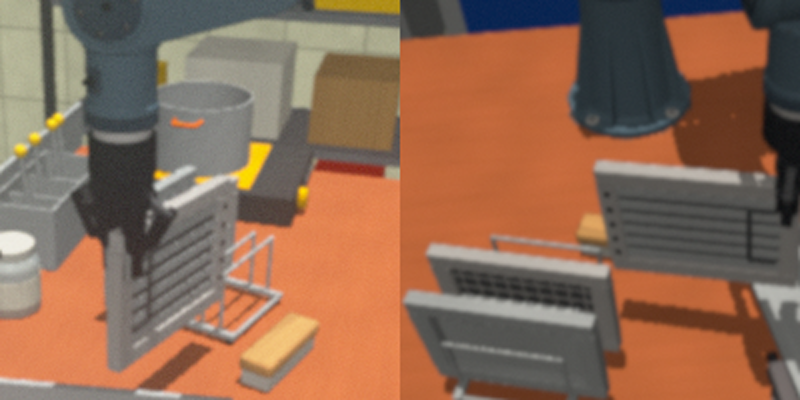

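Run:
```python
import numpy as np
A,B=249.5,119.4
for k in range(0,19):
    t=np.radians(5*k); h=119.4-10*k/18; L=236.5
    a=L*np.cos(t)-h*np.sin(t); b=L*np.sin(t)+h*np.cos(t)
    print(5*k,'y %.1f z %.1f'%((A-a)/10,-(b-B)/10)); 
    A-=round((A-a)/10,1)*10; B-=round(-(b-B)/10,1)*10
```

```text
0 y 1.3 z -0.0
5 y 1.1 z -2.0
10 y 1.3 z -1.8
15 y 1.5 z -1.8
20 y 1.5 z -1.6
25 y 1.7 z -1.4
30 y 1.9 z -1.3
35 y 1.9 z -1.2
40 y 2.0 z -1.0
45 y 2.1 z -0.8
50 y 2.2 z -0.6
55 y 2.2 z -0.4
60 y 2.2 z -0.3
65 y 2.2 z -0.0
70 y 2.3 z 0.1
75 y 2.2 z 0.3
80 y 2.1 z 0.5
85 y 2.1 z 0.7
90 y 2.1 z 0.9
```

Call:
{"api": "move_arm", "payload": {
  "moves": [
    {"gripper": 0, "x": 0, "y": 1.3, "z": 0, "roll": 0},
    {"gripper": 0, "x": 0, "y": 1.1, "z": -2.0, "roll": 0},
    {"gripper": 0, "x": 0, "y": 1.3, "z": -1.8, "roll": 0},
    {"gripper": 0, "x": 0, "y": 1.5, "z": -1.8, "roll": 0},
    {"gripper": 0, "x": 0, "y": 1.5, "z": -1.6, "roll": 0}
  ]
}}

```text
time_s: 6.7
eef_pos: [0.5156, 0.1066, 0.4605]
eef_rot: [-0.0, 0.988, -0.152, 0.001]
wrist_force: [-0.0, 1.0, -4.2]
opening: 0.224
```

Run:
```python
from h import *
o=ctrl.get_obs(); print(o['time_s'],o['eef_pos'],o['eef_rot'],o['wrist_force'],o['torque'],o['opening'])
a=save('side','s4.png')['img'][60:260,220:420]; b=save('scene','c4.png')['img'][60:260,120:320]
cv2.imwrite('pics/v4.png',cv2.resize(np.hstack([a,b])[:,:,::-1],None,fx=2,fy=2,interpolation=2))
```

```text
6.7 [0.5156258  0.10657646 0.4604639 ] [-1.49131376e-04  9.88365598e-01 -1.52094831e-01  7.65132888e-04] [-0.02224928  0.96061593 -4.24508457] [ 0.73541598 -0.26096578 -0.03425003] 0.2240920295707639
```

View pics/v4.png

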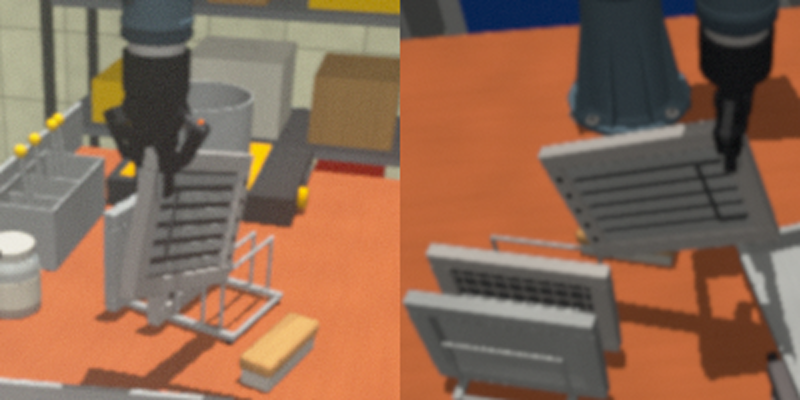

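Call:
{"api": "move_arm", "payload": {
  "moves": [
    {"gripper": 0, "x": 0, "y": 1.7, "z": -1.4, "roll": 0},
    {"gripper": 0, "x": 0, "y": 1.9, "z": -1.3, "roll": 0},
    {"gripper": 0, "x": 0, "y": 1.9, "z": -1.2, "roll": 0},
    {"gripper": 0, "x": 0, "y": 2.0, "z": -1.0, "roll": 0},
    {"gripper": 0, "x": 0, "y": 2.1, "z": -0.8, "roll": 0}
  ]
}}

```text
time_s: 7.42
eef_pos: [0.4866, 0.015, 0.5169]
eef_rot: [-0.0, 0.988, -0.152, 0.0]
wrist_force: [0.9, 1.7, -2.2]
opening: 0.228
```

Call:
{"api": "move_arm", "payload": {
  "moves": [
    {"gripper": 0, "x": 0, "y": 2.2, "z": -0.6, "roll": 0},
    {"gripper": 0, "x": 0, "y": 2.2, "z": -0.4, "roll": 0},
    {"gripper": 0, "x": 0, "y": 2.2, "z": -0.3, "roll": 0},
    {"gripper": 0, "x": 0, "y": 0, "z": 0, "roll": 0},
    {"gripper": 0, "x": 0, "y": 0, "z": 0, "roll": 0}
  ]
}}

```text
time_s: 8.05
eef_pos: [0.4672, -0.047, 0.5288]
eef_rot: [0.0, 0.988, -0.152, 0.0]
wrist_force: [0.6, 0.9, -3.1]
opening: 0.224
```

Run:
```python
from h import *
o=ctrl.get_obs(); print(o['time_s'],o['eef_pos'],o['eef_rot'],o['wrist_force'],o['torque'],o['opening'])
a=save('side','s5.png')['img'][60:260,220:420]; b=save('scene','c5.png')['img'][60:260,120:320]
cv2.imwrite('pics/v5.png',cv2.resize(np.hstack([a,b])[:,:,::-1],None,fx=2,fy=2,interpolation=2))
```

```text
8.05 [ 0.46716553 -0.04700297  0.52876436] [ 2.45562763e-04  9.88325926e-01 -1.52354147e-01  1.32969796e-04] [ 0.56047558  0.91083211 -3.05297944] [ 0.16517453 -0.29900515 -0.03832181] 0.22408332139231207
```

View pics/v5.png

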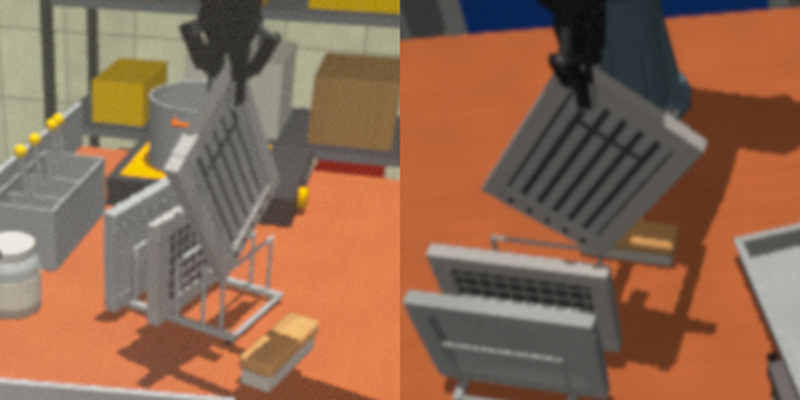

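Call:
{"api": "move_arm", "payload": {
  "moves": [
    {"gripper": 0, "x": 0, "y": 2.2, "z": 0, "roll": 0},
    {"gripper": 0, "x": 0, "y": 2.3, "z": 0.1, "roll": 0},
    {"gripper": 0, "x": 0, "y": 2.2, "z": 0.3, "roll": 0},
    {"gripper": 0, "x": 0, "y": 2.1, "z": 0.5, "roll": 0},
    {"gripper": 0, "x": 0, "y": 0, "z": 0, "roll": 0}
  ]
}}

```text
time_s: 8.78
eef_pos: [0.4407, -0.1312, 0.5197]
eef_rot: [0.0, 0.988, -0.153, -0.0]
wrist_force: [-0.8, -0.2, 1.2]
opening: 0.228
```

Call:
{"api": "move_arm", "payload": {
  "moves": [
    {"gripper": 0, "x": 0, "y": 2.1, "z": 0.7, "roll": 0},
    {"gripper": 0, "x": 0, "y": 2.1, "z": 0.7, "roll": 0},
    {"gripper": 0, "x": 0, "y": 0, "z": 0, "roll": 0},
    {"gripper": 0, "x": 0, "y": 0, "z": 0, "roll": 0}
  ]
}}

```text
time_s: 9.28
eef_pos: [0.4285, -0.1702, 0.506]
eef_rot: [0.0, 0.988, -0.152, 0.0]
wrist_force: [0.4, -0.5, 0.7]
opening: 0.228
```

Run:
```python
from h import *
o=ctrl.get_obs(); print(o['time_s'],o['eef_pos'],o['eef_rot'],o['wrist_force'],o['torque'],o['opening'])
a=save('side','s6.png')['img'][60:260,220:420]; b=save('scene','c6.png')['img'][60:260,120:320]
cv2.imwrite('pics/v6.png',cv2.resize(np.hstack([a,b])[:,:,::-1],None,fx=2,fy=2,interpolation=2))
```

```text
9.275 [ 0.42848432 -0.17019376  0.50597648] [ 1.34290484e-04  9.88412556e-01 -1.51791296e-01  5.29374109e-05] [ 0.44486331 -0.54782596  0.73194298] [ 0.0038548  -0.04432382  0.00605762] 0.2280899960851948
```

View pics/v6.png

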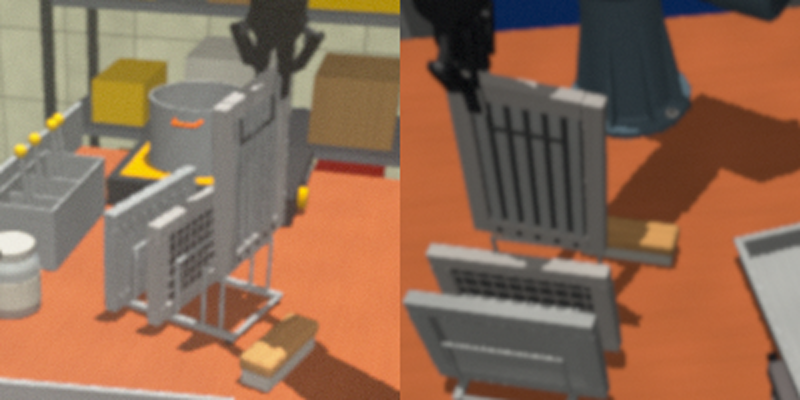

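Call:
{"api": "move_arm", "payload": {
  "moves": [
    {"gripper": 0, "x": 0, "y": 0, "z": -0.5, "roll": 0},
    {"gripper": 0, "x": 0, "y": 0, "z": -1, "roll": 0},
    {"gripper": 0, "x": 0, "y": 0, "z": -1.5, "roll": 0},
    {"gripper": 0, "x": 0, "y": 0, "z": -1, "roll": 0},
    {"gripper": 0, "x": 0, "y": -0.5, "z": 0, "roll": 0}
  ]
}}

```text
time_s: 10.0
eef_pos: [0.4298, -0.1662, 0.5471]
eef_rot: [0.001, 0.988, -0.152, 0.001]
wrist_force: [-0.2, 0.5, -3.7]
opening: 0.226
```

Call:
{"api": "move_arm", "payload": {
  "moves": [
    {"gripper": 0, "x": 0, "y": -1.5, "z": 0, "roll": 0},
    {"gripper": 0, "x": 0, "y": -2.5, "z": 0, "roll": 0},
    {"gripper": 0, "x": 0, "y": -3, "z": 0, "roll": 0},
    {"gripper": 0, "x": 0, "y": -3, "z": 0, "roll": 0},
    {"gripper": 0, "x": -0.7, "y": -3, "z": 0, "roll": 0}
  ]
}}

```text
time_s: 10.62
eef_pos: [0.4623, -0.0382, 0.5449]
eef_rot: [-0.0, 0.988, -0.152, -0.001]
wrist_force: [-0.2, -0.3, -4.0]
opening: 0.228
```

Call:
{"api": "move_arm", "payload": {
  "moves": [
    {"gripper": 0, "x": 0, "y": -3, "z": 0, "roll": 0},
    {"gripper": 0, "x": 0, "y": -3, "z": 0, "roll": 0},
    {"gripper": 0, "x": 0, "y": -3, "z": 0, "roll": 0},
    {"gripper": 0, "x": 0, "y": -3, "z": 0, "roll": 0},
    {"gripper": 0, "x": 0, "y": -3, "z": 0, "roll": 0}
  ]
}}

```text
time_s: 11.25
eef_pos: [0.507, 0.1051, 0.5449]
eef_rot: [-0.0, 0.988, -0.152, -0.001]
wrist_force: [-0.1, -0.5, -3.7]
opening: 0.223
```

Call:
{"api": "move_arm", "payload": {
  "moves": [
    {"gripper": 0, "x": 0, "y": -3, "z": 0, "roll": 0},
    {"gripper": 0, "x": 0, "y": -3, "z": 0, "roll": 0},
    {"gripper": 0, "x": 0, "y": -2, "z": 0, "roll": 0},
    {"gripper": 0, "x": 0, "y": -1, "z": 0, "roll": 0},
    {"gripper": 0, "x": 0, "y": 0, "z": 0, "roll": 0}
  ]
}}

```text
time_s: 11.88
eef_pos: [0.5342, 0.1892, 0.5453]
eef_rot: [0.0, 0.988, -0.152, -0.0]
wrist_force: [0.1, -0.5, -4.4]
opening: 0.23
```

Run:
```python
from h import *
o=ctrl.get_obs(); print(o['time_s'],o['eef_pos'],o['eef_rot'],o['wrist_force'],o['torque'],o['opening'])
a=save('side','s7.png')['img'][60:330,150:390]; b=save('scene','c7.png')['img'][10:280,180:420]
cv2.imwrite('pics/v7.png',cv2.resize(np.hstack([a,b])[:,:,::-1],None,fx=1.66,fy=1.66,interpolation=2))
```

```text
11.875 [0.53416444 0.18923048 0.54534251] [ 2.76738072e-04  9.88431965e-01 -1.51664217e-01 -3.72239773e-04] [ 0.12029151 -0.52537685 -4.37236134] [-0.0944167   0.00758234  0.01510808] 0.22970555026727071
```

View pics/v7.png

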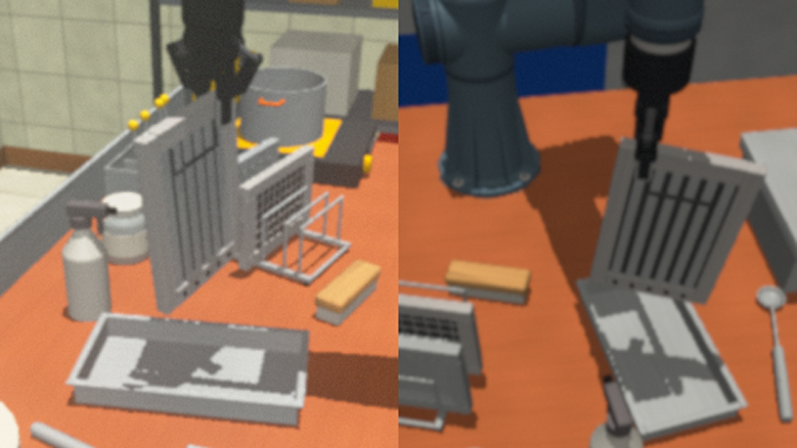

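Run:
```python
from h import *
c=dict(np.load('pics/c7.png.npz')); d=dict(np.load('pics/s7.png.npz'))
n=np.array([.9538,-.3006,0]); e=np.array([.3006,.9538,0]); G=np.array([.5342,.1892,.3903])
def hit(c,u,v,off):
    o,r=ray(c,u,v); return o+r*(n@(G+off*n-o))/(n@r)
f=lambda u,v:(180+(u-398.4)/1.66,10+v/1.66)
Q=[hit(c,*f(*p),.01) for p in((593,286),(706,301),(762,172))]
for q in Q: print(q.round(3),'rel',round(float(e@(q-G)),3),round(q[2]-G[2],3))
print('tilt bottom',np.degrees(np.arctan2(Q[1][2]-Q[0][2],e@(Q[1]-Q[0]))),'side',np.degrees(np.arctan2(e@(Q[2]-Q[1]),Q[2][2]-Q[1][2])))
m=(Q[0]+Q[1])/2-.01*n; print('drain mid',m.round(3))
g=lambda u,v:(150+u/1.66,60+v/1.66)
P=[onz(d,*g(*p),.04) for p in((107,315),(309,332),(305,397),(70,385))]; print(np.round(P,3).tolist(),np.mean(P,0))
```

```text
[0.527 0.134 0.156] rel -0.054 -0.235
[0.579 0.298 0.154] rel 0.117 -0.237
[0.586 0.32  0.396] rel 0.141 0.006
tilt bottom -0.6845383334275584 side 5.5648698075115
drain mid [0.544 0.219 0.155]
[[0.71, 0.182, 0.04], [0.401, 0.133, 0.04], [0.376, 0.281, 0.04], [0.686, 0.353, 0.04]] [0.54323809 0.23708995 0.04      ]
```

Call:
{"api": "move_arm", "payload": {
  "moves": [
    {"gripper": 0, "x": 0, "y": -1, "z": 0, "roll": 0},
    {"gripper": 0, "x": 0, "y": 0, "z": 0, "roll": 0},
    {"gripper": 0, "x": 0, "y": 0, "z": 0, "roll": 0},
    {"gripper": 0, "x": 0, "y": 0, "z": 0, "roll": 0},
    {"gripper": 0, "x": 0, "y": 0, "z": 0, "roll": 0}
  ]
}}

```text
time_s: 12.6
eef_pos: [0.5372, 0.1983, 0.5457]
eef_rot: [0.0, 0.988, -0.152, 0.0]
wrist_force: [0.0, 0.3, -3.8]
opening: 0.228
```

Run:
```python
from h import *
o=ctrl.get_obs(); print(o['time_s'],o['eef_pos'],o['dq'].round(3),o['wrist_force'],o['opening'])
print(ctrl.hand_in())
```

```text
12.6 [0.53721489 0.19828656 0.54571572] [ 0.001  0.001  0.001  0.     0.001 -0.   ] [ 0.03513611  0.25437854 -3.79712172] 0.22799864444745466
the job is handed in; nothing more can be done
None
```

I handed the job in at 12.6 s, with the filter held still and upright over the drip pan. I don't know the verdict, because the hand-in reports none.

**What I did:** I gripped the filter by its handle-end rail and lifted it about 12 cm, straight and level, until it was clear of the rack. The arm can't tilt its tool, so I turned the filter in the grip. I pushed its drain end against the end of the rack's empty-slot hoop and followed an arc until it stood upright. Then I raised it off the hoop and carried it over the pan.

**Last checks:**
- **Tilt:** the handle end is up. The scene camera gave about 1° of tilt from the bottom edge and about 6° from the side edge. They disagree, but both are well inside the 17° limit.
- **Height:** the drain end is about 155 mm above the bench, roughly 115 mm above the pan's rim.
- **Position:** I measured the drain end about 20–25 mm from the pan's centre, then moved it 10 mm closer without measuring again. The two cameras placed the pan's centre 14 mm apart, still well inside the 70 mm limit.
- **Hold:** the arm was still. The wrist carried about 3.8 N, close to the filter's weight, with the gripper closed on the panel.
- **Surroundings:** in the last picture nothing touched the filter, and the other panels, pan, bottle, jar, brush and ladle looked in place. I judged that by eye and did not measure their shifts.

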